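Lay the berry board down and square it into the corner stop

ROBOT

A 6-joint arm with a two-finger parallel gripper is mounted at the origin on the work surface. World frame = base frame: x ahead of the robot, y to its left, z up, the work surface at z = 0. Lengths are in m, angles in rad, forces in N, time in s.
With the tool pointing down it reaches from about 0.225 to 0.875 m from the base axis. Payload 3.4 kg.
Tool frame: the origin (TCP) lies at the very end of the fingers, on their centre line; the grasp point (between the pads) lies behind it (manip.grasp_offset is the z of the grasp point in the tool frame, in m); z points along the fingers, y is the line along which they close (so a half turn about z gives the same grasp; the last joint's range is limited). The gripper opens to 85 mm and grips with 20 to 120 N. Pads are 22 mm wide; open, the fingers measure 114 mm over their backs; the gripper's body (76 mm by 85 mm) begins 54 mm behind the grasp point. The pads swing forward as they close: fully open they stand 13 mm farther back than shut.
Start: joints at [-1.314, 0.276, 1.505, -0, 1.361, -0.121], TCP at [0.212, -0.534, 0.231] pointing down, gripper open.
Joint ranges: [-2.89, 2.89], [-0.75, 2.08], [0.22, 2.7], [-1.18, 4.32], [0.11, 2.71], [-2.7, 2.7]. Speed limits (rad/s): [2.57, 2.57, 3.14, 3.14, 3.14, 3.14].

INTERFACE

Orientations are given as a unit quaternion [w, x, y, z].
In Python, from rig import manip gives the robot as it stands.
- The arm moves only by the shell command python3 -m pendant 'ROWS' [FORCE]. ROWS is JSON, a list of rows, each an object of numbers: "dx", "dy", "dz": the shift along the tool's x, y, z in m; "rx", "ry", "rz": the turn, a rotation vector about the tool's x, y, z in degrees; "hand": the finger opening in m, from 0 to 0.0854. In form: [{"dx": .., "dy": .., "dz": .., "rx": .., "ry": .., "rz": .., "hand": ..}, ...]. A call has 1 to 12 rows; each row shifts and turns the commanded pose from where the row before left it, along the tool's axes as they then stand; what a row does not reach is not made up. A row lasts 1/12 s, in which the tool goes at most 41.7 mm and 7.16 degrees, less where a joint would pass 70% of its speed; a pose out of reach is approached as far as the arm can. A call is refused whole if a number of a shift passes 0.0417 or a number of a turn 7.16, either way. A call with a gripper value outside its range is refused whole. The fingers move at their own pace and stop on an object; FORCE is the grip in N (left out, the last holds). Time passes only in rows, so rows that do not move let the fingers close. It gives the time, the measured TCP pose, the force, the opening and the grip force at its end, in the units of the state.
- manip.get_state(): the state, without advancing time (a new reading comes with each control period).
- manip.get_image(name): name is "scene" or "top"; returns a dict with "frame" (400x640x3 uint8, red, green, blue), "fx", "fy", "cx", "cy" (pixels), "distortion" ([k1, k2, p1, p2, k3] as OpenCV has them; the pictures are not rectified), "position" and "attitude" of the camera in the world. Camera axes: x right, y up, looking along -z (the intrinsics and any distortion apply to the point x, -y, -z); pixel columns grow to the right and rows downward; lengths in m; the calibration is good to about 2 mm. A picture is of the moment at which its call begins. There is no depth.
- manip.sign_off(): hands the job in; it is judged then, once.
The state is a dict: "clock": time; "qpos": joint angles; "qd": joint speeds; "effort": joint torques, N m; "position": TCP position; "ee_rot": TCP orientation; "contact_force": force on the tool from outside, world axes, zero at the start; "moment": the same for the moment, N m; "width": finger opening in m; "gripper_force": force on a finger pad.
Only numpy, scipy, OpenCV 4.12 (cv2) and the standard library are available. Lean on these libraries where they do the work, as an engineer would, in place of code of your own. Each camera call takes 0.05 s, during which the arm holds its last target. There are 200 camera calls.

TASK

The black berry board is standing on its long edge. Push it over with the fingertips so that it lies flat on the bench with its wells facing up, then push it along the bench until it sits flush against both rails of the aluminium corner stop, its long side along the long rail. Only push it, never lift it; leave the other things on the bench where they are, and finish clear of everything.

Things in the scene. Friction and masses are not known exactly. Their poses are not given: they have to be found in the camera images.
- board: Black block 150 x 110 x 32 mm, 0.4 to 0.6 kg; one 150 x 110 face has 20 round wells (17 mm, grey bottoms), the other is plain. Starts standing loose on a 150 x 32 mm edge. Origin: centre of that edge face, on the bench at the start. x = thickness, +x out of the wells' face (at first level, roughly away from the robot); y = along the 150 mm; z = along the 110 mm (up at first).
- board_center (a point): Centre of the board's block (55 mm along board z from its origin), axes as the board's: 55 mm above the bench standing, 16 mm lying flat. Flat, the board slides on the bench against a few newtons of friction.
- board_foot (a point): Middle of the board's lower plain-face edge (16 mm along -x from its origin). Pushed near the top on the wells' face, the board tips about this edge, falls by itself beyond about 16 degrees of lean, and lands wells (+x) up. This edge is on the bench both before and after.
- stop: Corner of two aluminium rails, 14 mm thick, 18 high, fixed to the bench; flat grey mat between. Origin: inner corner at bench height, z up, free quarter +x, +y. Long rail: 180 mm along +y, inner face x = 0, on the robot's side. Short rail: 120 mm along +x, inner face y = 0, on the robot's right. With the board home its centre is at x = 55, y = 75 mm here.
- punnet: Clear plastic punnet of berries, 160 x 110 x 70 mm, lid standing open to about 150 mm high; to be left alone. Origin: centre of the underside.
- jar: Small lidded sample jar, 42 mm across, 60 mm high, standing to the robot's right of the board; to be left alone. Origin: centre of the underside.
- beaker: Glass beaker, 68 mm across, 90 mm high; to be left alone. Origin: centre of the underside.
- brush: Brush 170 mm long lying on the bench; to be left alone. Handle towards its -x.
- spatula: Spatula 170 mm long lying on the bench beyond the board; to be left alone. Handle towards its -x.
- meter: Black hand-held meter standing upright, 60 x 100 x 115 mm; to be left alone. Origin: centre of the underside.
- cups: White plastic sample cup, 66 mm across the rim, 85 mm high; to be left alone. Origin: centre of the underside.
Mind the look-alikes: they are no part of the job. What is shaped like the board but blue or purple is not meant.

How it is judged:
On the way:
1. the board has been tipped over and lies flat on the bench, wells up (angle between board's own x axis and vertical below 0.06 rad and height (world z) of board_center below 0.022 m), for 0.2 s.
At the end, for the whole second after the job is handed in: The board lies flat, wells up (within 0.06 rad, its centre below 22 mm), its centre within 5 mm of its home place in the corner stop along either rail, its long side parallel to the long rail within 0.04 rad, at rest (all of step 1 and x of board_center in the frame of stop between 0.05 and 0.06 m and y of board_center in the frame of stop between 0.07 and 0.08 m and angle between the y axis of board and the y axis of stop, either way round below 0.04 rad and linear speed of board below 0.01 m/s and angular speed of board below 0.05 rad/s); the robot touches nothing.
It fails at once if the board is lifted (its tipping edge more than 14 mm, or its centre more than 75 mm, above the bench) or tipped over onto its wells (height (world z) of board_foot above 0.014 m or height (world z) of board_center above 0.075 m).
It fails at once if one of the other things on the bench is moved more than 30 mm or knocked over (distance of any of punnet, jar, beaker, brush, spatula, meter, cups from where it was at the start of the episode above 0.03 m or angle between any of punnet, jar, beaker, brush, spatula, meter, cups's own z axis and vertical above 0.5 rad).
It also fails if it takes over 64 s, if anything falls off the work surface, if the arm or the gripper's body presses on something with over 40 N, if the wrist force passes 120 N, or if a joint passes its speed limit or range.

## Working session

There is one attempt and no reset: what is moved stays moved. The work goes in short steps, Python scripts to look and compute and a shell command to move; the robot and the scene stay as the last step left them, time stands still between calls to the robot, and variables do not carry over. Pictures are saved under pics/ and viewed, at most 10 in all, crops included, and the job is handed in when it is done.

```bash
mkdir -p pics; cat > h.py <<'E'
import numpy as np, cv2
from scipy.spatial.transform import Rotation as R
from rig import manip
def grab(n,f):
    im=manip.get_image(n); cv2.imwrite('pics/'+f,im['frame'][:,:,::-1]); return im
def cam(im):
    K=np.array([[im['fx'],0,im['cx']],[0,im['fy'],im['cy']],[0,0,1.]]); q=im['attitude']
    return K,np.array(im['distortion'],float),R.from_quat([q[1],q[2],q[3],q[0]]).as_matrix(),np.array(im['position'])
def ray(im,px,z):
    K,d,Rm,p=cam(im)
    u=cv2.undistortPoints(np.array(px,float).reshape(-1,1,2),K,d).reshape(-1,2)
    v=np.c_[u[:,0],-u[:,1],-np.ones(len(u))]@Rm.T
    return p+v*((z-p[2])/v[:,2])[:,None]
def proj(im,P):
    K,d,Rm,p=cam(im); c=(np.array(P,float).reshape(-1,3)-p)@Rm; c=c*[1,-1,-1]
    return cv2.projectPoints(c,np.zeros(3),np.zeros(3),K,d)[0].reshape(-1,2)
E
python3 - <<'E'
from h import *
for n in('scene','top'):
    im=grab(n,n+'0.png'); print(n,im['position'],im['attitude'],im['fx'])
print(manip.get_state(),manip.grasp_offset)
E
```

```text
scene [1.24433985 0.00849303 1.0215169 ] [0.67684115 0.21952667 0.21426055 0.66916852] 419.98173288681875
top [ 2.79449324e-01 -1.16197585e-03  1.30719423e+00] [ 0.72597463  0.07921084 -0.07167873 -0.67937371] 406.65940003914284
{'clock': 0.1, 'qpos': array([-1.31398794e+00,  2.76538012e-01,  1.50599630e+00,  2.22104582e-05,
        1.36067436e+00, -1.21015869e-01]), 'qd': array([ 0.00032855, -0.00040739, -0.00377626, -0.00051184, -0.00089471,
       -0.00058163]), 'effort': array([ 1.96491630e-03, -4.17697477e+01, -2.46405762e+01, -8.69829137e-05,
        5.92016833e-03, -1.25340728e-05]), 'position': array([ 0.21199466, -0.53400479,  0.2305267 ]), 'ee_rot': array([-8.06884744e-04,  9.82209224e-01,  1.87788144e-01, -4.39846174e-05]), 'contact_force': array([ 0.62536766, -0.36355137, -0.23582701]), 'moment': array([0.03542543, 0.03323289, 0.02972531]), 'gripper_force': 0.0, 'width': 0.08558205739468729} -0.0187
```

View pics/scene0.png

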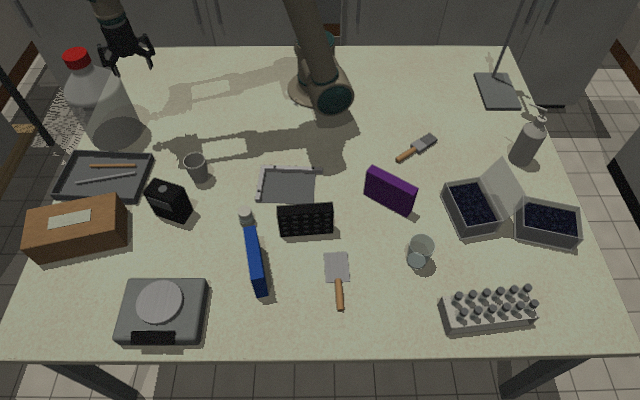

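View pics/top0.png

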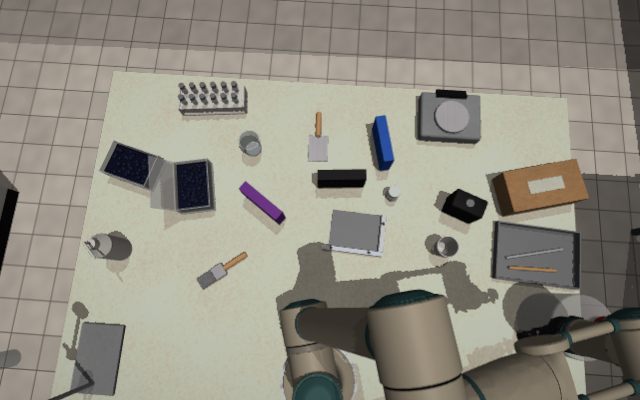

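The scene view shows the board at about (306,220) with its wells towards the camera. The stop is at (288,184), the jar at (247,217) and the spatula at (338,270). In the top view the board is at (341,178), the stop's corner at about (383,254) and the jar at (392,193).

```bash
python3 - <<'E'
from h import *
a=cv2.imread('pics/top0.png')[130:270,300:420]; b=cv2.imread('pics/scene0.png')[155:255,230:350]
a=cv2.resize(a,None,fx=4,fy=4,interpolation=cv2.INTER_CUBIC)[:560]; b=cv2.resize(b,None,fx=2.5,fy=2.5,interpolation=cv2.INTER_CUBIC)
c=np.zeros((560,780,3),np.uint8); c[:a.shape[0],:480]=a; c[:250,480:]=b; cv2.imwrite('pics/crop0.png',c)
E
```

```text
(no output)
```

View pics/crop0.png

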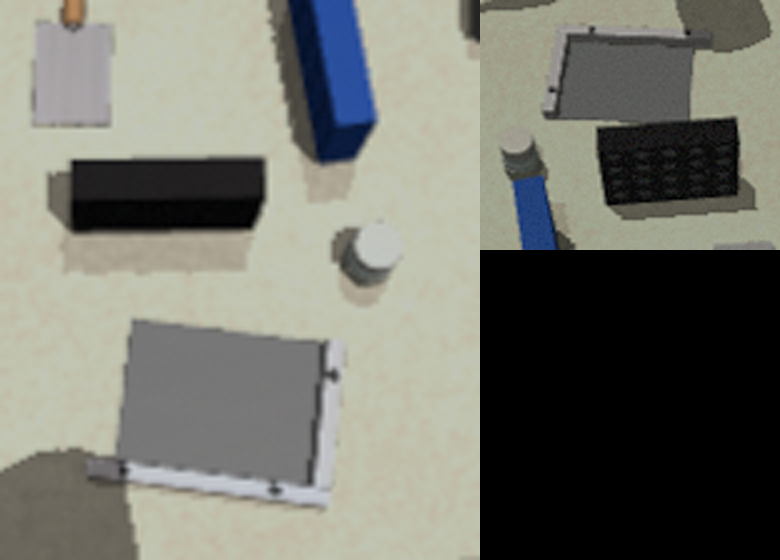

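The crop shows the board's top face corners at (72,158), (265,157) and (72,198), and its near bottom edge at y≈230. The outer rail corner is at (327,507), the long rail's outer end at (88,478) and the short rail's far outer end at (343,341).

```bash
python3 - <<'E'
from h import *
im=manip.get_image('top'); sc=manip.get_image('scene')
f=lambda p,z:ray(im,np.array(p,float)/4+[300-.4,130-.4],z).round(4)
g=lambda p,z:ray(sc,np.array(p,float)*.4+[230-192-.3,155-.3],z).round(4)
print('board top',f([(72,158),(265,157),(263,193),(72,198)],.11))
print('board near bottom',f([(72,230),(252,230)],0))
print('scene board top far',g([(597,129),(737,118)],.11),'far bottom',g([(609,205),(738,195)],0))
print('stop outer top: corner,long end,short end',f([(327,507),(88,478),(343,341)],.018))
print('mat',f([(133,320),(322,343),(118,452),(310,485)],0))
print('jar lid',f([(376,243)],.06),'spat',f([(35,22),(112,22),(32,126),(110,126)],.003), 'blue',f([(325,162),(377,120)],.11))
print('blue scene',g([(513,178),(545,178)],.11),'jar',g([(518,138)],.06))
E
```

```text
board top [[ 0.6255  0.0433  0.11  ]
 [ 0.636  -0.1039  0.11  ]
 [ 0.6074 -0.1036  0.11  ]
 [ 0.594   0.0411  0.11  ]]
board near bottom [[ 0.5956  0.0431  0.    ]
 [ 0.6054 -0.1054  0.    ]]
scene board top far [[ 0.6088 -0.1053  0.11  ]
 [ 0.596   0.0431  0.11  ]] far bottom [[ 0.6366 -0.0999  0.    ]
 [ 0.625   0.0458  0.    ]]
stop outer top: corner,long end,short end [[ 0.381  -0.1731  0.018 ]
 [ 0.3912  0.0159  0.018 ]
 [ 0.5141 -0.1811  0.018 ]]
mat [[ 0.5234 -0.0119  0.    ]
 [ 0.5146 -0.1666  0.    ]
 [ 0.4151 -0.0065  0.    ]
 [ 0.3989 -0.1613  0.    ]]
jar lid [[ 0.5863 -0.1985  0.06  ]] spat [[0.7741 0.087  0.003 ]
 [0.7783 0.0217 0.003 ]
 [0.682  0.0826 0.003 ]
 [0.6863 0.0175 0.003 ]] blue [[ 0.635  -0.1498  0.11  ]
 [ 0.6712 -0.1884  0.11  ]]
blue scene [[ 0.6691 -0.1881  0.11  ]
 [ 0.6694 -0.1553  0.11  ]] jar [[ 0.5852 -0.1986  0.06  ]]
```

```bash
cat >> h.py <<'E'
def go(*t):
    s=manip.get_state(); q=s['ee_rot']; Rm=R.from_quat([q[1],q[2],q[3],q[0]]).as_matrix()
    print('clk',s['clock'].__round__(2),'pos',s['position'].round(4),'xyaw',np.degrees(np.arctan2(Rm[1,0],Rm[0,0])).round(2),'tilt z',Rm[:,2].round(3),'F',s['contact_force'].round(1),'w',round(s['width'],4))
    p=s['position']
    for x in t: print(x,'tool delta mm',(Rm.T@(np.array(x)-p)*1000).round(1)); p=np.array(x)
E
python3 -m pendant '[{"dx":0.011,"dy":-0.028,"rz":5.83},{"dx":0.011,"dy":-0.028,"rz":5.83},{"dx":0.011,"dy":-0.028,"rz":5.83},{},{}]'
python3 -c "
from h import *
go((.40,-.25,.231),(.675,-.033,.231),(.675,-.033,.1))"
```

```text
clk 0.2 pos [ 0.212  -0.5341  0.2308] xyaw 21.65 tilt z [-0.     0.001 -1.   ] F [ 0.5  0.2 -0.4] w 0.0854
(0.4, -0.25, 0.231) tool delta mm [ 279.5 -194.8    0. ]
(0.675, -0.033, 0.231) tool delta mm [ 3.357e+02 -1.002e+02  2.000e-01]
(0.675, -0.033, 0.1) tool delta mm [-0.00e+00  1.00e-01  1.31e+02]invalid input
```

```bash

python3 -m pendant '[{"dx":0.011,"dy":-0.028,"rz":5.83},{"dx":0.011,"dy":-0.028,"rz":5.83},{"dx":0.011,"dy":-0.028,"rz":5.83},{"dx":0},{"dx":0}]'
python3 -c "
from h import *
go((.40,-.25,.231),(.675,-.033,.231),(.675,-.033,.1))"
```

```text
clk 0.2 pos [ 0.212  -0.5341  0.2308] xyaw 21.65 tilt z [-0.     0.001 -1.   ] F [ 0.5  0.2 -0.4] w 0.0854
(0.4, -0.25, 0.231) tool delta mm [ 279.5 -194.8    0. ]
(0.675, -0.033, 0.231) tool delta mm [ 3.357e+02 -1.002e+02  2.000e-01]
(0.675, -0.033, 0.1) tool delta mm [-0.00e+00  1.00e-01  1.31e+02]invalid input
```

Still refused, so I'll give every key in each row.

```bash

python3 -m pendant '[{"dx":0.011,"dy":-0.028,"dz":0,"rx":0,"ry":0,"rz":5.83,"hand":0.085},{"dx":0.011,"dy":-0.028,"dz":0,"rx":0,"ry":0,"rz":5.83,"hand":0.085},{"dx":0.011,"dy":-0.028,"dz":0,"rx":0,"ry":0,"rz":5.83,"hand":0.085}]'
python3 -c "
from h import *
go((.40,-.25,.231),(.675,-.033,.231),(.675,-.033,.1))"
```

```text
clock: 0.45
position: [0.2204, -0.4438, 0.2307]
ee_rot: [-0.001, 0.999, 0.033, -0.0]
contact_force: [0.2, 0.4, -0.2]
width: 0.0851
gripper_force: 0.0
clk 0.45 pos [ 0.2204 -0.4438  0.2307] xyaw 3.79 tilt z [-0.001  0.001 -1.   ] F [ 0.2  0.4 -0.2] w 0.0851
(0.4, -0.25, 0.231) tool delta mm [ 192.  -181.5   -0.2]
(0.675, -0.033, 0.231) tool delta mm [ 2.888e+02 -1.983e+02  1.000e-01]
(0.675, -0.033, 0.1) tool delta mm [1.00e-01 2.00e-01 1.31e+02]
```

```bash

python3 -m pendant '[{"dx":0.024,"dy":-0.0227,"dz":0,"rx":0,"ry":0,"rz":0,"hand":0.085},{"dx":0.024,"dy":-0.0227,"dz":0,"rx":0,"ry":0,"rz":0,"hand":0.085},{"dx":0.024,"dy":-0.0227,"dz":0,"rx":0,"ry":0,"rz":0,"hand":0.085},{"dx":0.024,"dy":-0.0227,"dz":0,"rx":0,"ry":0,"rz":0,"hand":0.085},{"dx":0.024,"dy":-0.0227,"dz":0,"rx":0,"ry":0,"rz":0,"hand":0.085},{"dx":0.024,"dy":-0.0227,"dz":0,"rx":0,"ry":0,"rz":0,"hand":0.085},{"dx":0.024,"dy":-0.0227,"dz":0,"rx":0,"ry":0,"rz":0,"hand":0.085},{"dx":0.024,"dy":-0.0227,"dz":0,"rx":0,"ry":0,"rz":0,"hand":0.085}]'
python3 -m pendant '[{"dx":0.0289,"dy":-0.0198,"dz":0,"rx":0,"ry":0,"rz":0,"hand":0.085},{"dx":0.0289,"dy":-0.0198,"dz":0,"rx":0,"ry":0,"rz":0,"hand":0.085},{"dx":0.0289,"dy":-0.0198,"dz":0,"rx":0,"ry":0,"rz":0,"hand":0.085},{"dx":0.0289,"dy":-0.0198,"dz":0,"rx":0,"ry":0,"rz":0,"hand":0.085},{"dx":0.0289,"dy":-0.0198,"dz":0,"rx":0,"ry":0,"rz":0,"hand":0.085},{"dx":0.0289,"dy":-0.0198,"dz":0,"rx":0,"ry":0,"rz":0,"hand":0.085},{"dx":0.0289,"dy":-0.0198,"dz":0,"rx":0,"ry":0,"rz":0,"hand":0.085},{"dx":0.0289,"dy":-0.0198,"dz":0,"rx":0,"ry":0,"rz":0,"hand":0.085},{"dx":0.0289,"dy":-0.0198,"dz":0,"rx":0,"ry":0,"rz":0,"hand":0.085},{"dx":0.0289,"dy":-0.0198,"dz":0,"rx":0,"ry":0,"rz":0,"hand":0.085},{"dx":0,"dy":0,"dz":0,"rx":0,"ry":0,"rz":0,"hand":0.085}]'
python3 -c "
from h import *
go((.675,-.033,.093))
im=grab('scene','s1.png')
for z in (.0,.11): print(proj(im,[[.6,-.03,z]]))"
```

```text
clock: 1.12
position: [0.4, -0.2485, 0.2313]
ee_rot: [0.0, 0.999, 0.036, 0.0]
contact_force: [0.7, -0.6, 0.5]
width: 0.0849
gripper_force: 0.0
clock: 2.03
position: [0.6778, -0.0269, 0.2298]
ee_rot: [-0.001, 0.999, 0.038, 0.002]
contact_force: [1.6, -0.0, -0.1]
width: 0.0851
gripper_force: 0.0
clk 2.03 pos [ 0.6778 -0.0269  0.2298] xyaw 4.4 tilt z [ 0.003  0.003 -1.   ] F [ 1.6 -0.  -0.1] w 0.0851
(0.675, -0.033, 0.093) tool delta mm [ -3.7   6.2 136.7]
[[306.2735896  225.47700395]]
[[305.01988828 203.36125057]]
```

```bash

python3 -m pendant '[{"dx":-0.001,"dy":0.001,"dz":0.03,"rx":0,"ry":0,"rz":0,"hand":0.085},{"dx":-0.001,"dy":0.001,"dz":0.03,"rx":0,"ry":0,"rz":0,"hand":0.085},{"dx":0,"dy":0.001,"dz":0.03,"rx":0,"ry":0,"rz":0,"hand":0.085},{"dx":0,"dy":0.001,"dz":0.03,"rx":0,"ry":0,"rz":0,"hand":0.085},{"dx":0,"dy":0.001,"dz":0.03,"rx":0,"ry":0,"rz":0,"hand":0.085},{"dx":-0.005,"dy":0,"dz":0,"rx":0,"ry":0,"rz":0,"hand":0.085},{"dx":-0.005,"dy":0,"dz":0,"rx":0,"ry":0,"rz":0,"hand":0.085}]'
python3 -c "
from h import *
go((.60,-.033,.08))
im=grab('scene','s2.png')
a=im['frame'][100:300,200:420,::-1]; cv2.imwrite('pics/s2c.png',cv2.resize(a,None,fx=3,fy=3,interpolation=cv2.INTER_CUBIC))"
```

```text
clock: 2.67
position: [0.6592, -0.0379, 0.0799]
ee_rot: [-0.0, 0.999, 0.036, -0.002]
contact_force: [-0.6, -0.6, 0.8]
width: 0.0851
gripper_force: 0.0
clk 2.67 pos [ 0.6592 -0.0379  0.0799] xyaw 4.12 tilt z [-0.005  0.    -1.   ] F [-0.6 -0.6  0.8] w 0.0851
(0.6, -0.033, 0.08) tool delta mm [-58.7  -9.2   0.2]
```

View pics/s2c.png

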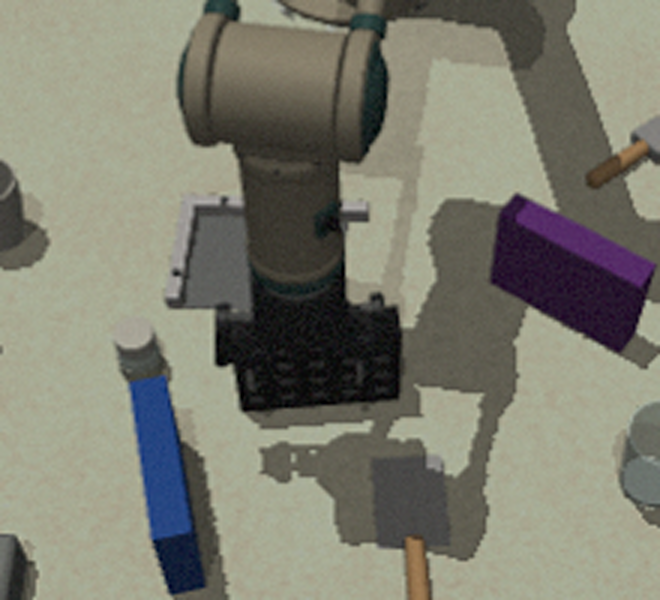

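The gripper hangs just beyond the board at crop (310,360), clear of the blue block and the jar. Next I push slowly.

```bash

python3 -m pendant '[{"dx":-0.004,"dy":0,"dz":0,"rx":0,"ry":0,"rz":0,"hand":0.085},{"dx":-0.004,"dy":0,"dz":0,"rx":0,"ry":0,"rz":0,"hand":0.085},{"dx":-0.004,"dy":0,"dz":0,"rx":0,"ry":0,"rz":0,"hand":0.085},{"dx":-0.003,"dy":0,"dz":0,"rx":0,"ry":0,"rz":0,"hand":0.085},{"dx":-0.003,"dy":0,"dz":0,"rx":0,"ry":0,"rz":0,"hand":0.085},{"dx":-0.003,"dy":0,"dz":0,"rx":0,"ry":0,"rz":0,"hand":0.085},{"dx":-0.003,"dy":0,"dz":0,"rx":0,"ry":0,"rz":0,"hand":0.085},{"dx":-0.003,"dy":0,"dz":0,"rx":0,"ry":0,"rz":0,"hand":0.085}]'
python3 -m pendant '[{"dx":-0.004,"dy":0,"dz":0,"rx":0,"ry":0,"rz":0,"hand":0.085},{"dx":-0.004,"dy":0,"dz":0,"rx":0,"ry":0,"rz":0,"hand":0.085},{"dx":-0.004,"dy":0,"dz":0,"rx":0,"ry":0,"rz":0,"hand":0.085},{"dx":-0.004,"dy":0,"dz":0,"rx":0,"ry":0,"rz":0,"hand":0.085}]'
python3 -c "
from h import *
go((.59,-.036,.08))
im=grab('scene','s3.png')
a=im['frame'][100:300,200:420,::-1]; cv2.imwrite('pics/s3c.png',cv2.resize(a,None,fx=3,fy=3,interpolation=cv2.INTER_CUBIC))"
```

```text
clock: 3.38
position: [0.6347, -0.0394, 0.0815]
ee_rot: [0.0, 0.999, 0.036, 0.0]
contact_force: [0.7, 0.9, 0.8]
width: 0.0847
gripper_force: 0.3
clock: 3.72
position: [0.6179, -0.0405, 0.0811]
ee_rot: [-0.0, 0.999, 0.036, -0.0]
contact_force: [-0.1, 0.1, 0.0]
width: 0.0846
gripper_force: 0.0
clk 3.72 pos [ 0.6179 -0.0405  0.0811] xyaw 4.15 tilt z [-0.001  0.    -1.   ] F [-0.1  0.1  0. ] w 0.0846
(0.59, -0.036, 0.08) tool delta mm [-27.5  -6.5   1.1]
```

View pics/s3c.png

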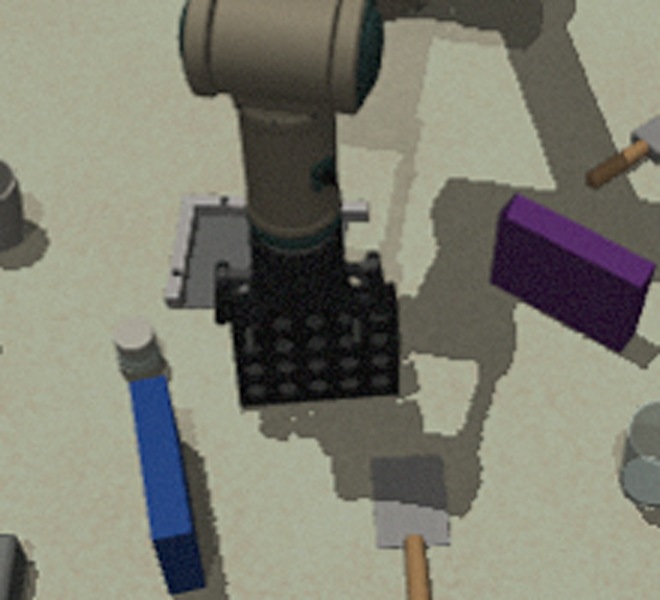

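The board is tipping, with its wells now turned further up and its foot in place. I keep pushing.

```bash

python3 -m pendant '[{"dx":-0.004,"dy":0,"dz":0,"rx":0,"ry":0,"rz":0,"hand":0.085},{"dx":-0.004,"dy":0,"dz":0,"rx":0,"ry":0,"rz":0,"hand":0.085},{"dx":-0.004,"dy":0,"dz":0,"rx":0,"ry":0,"rz":0,"hand":0.085},{"dx":-0.004,"dy":0,"dz":0,"rx":0,"ry":0,"rz":0,"hand":0.085},{"dx":0,"dy":0,"dz":0,"rx":0,"ry":0,"rz":0,"hand":0.085},{"dx":0,"dy":0,"dz":-0.01,"rx":0,"ry":0,"rz":0,"hand":0.085},{"dx":0.02,"dy":0,"dz":-0.03,"rx":0,"ry":0,"rz":0,"hand":0.085},{"dx":0.03,"dy":0,"dz":-0.02,"rx":0,"ry":0,"rz":0,"hand":0.085},{"dx":0.03,"dy":0,"dz":0,"rx":0,"ry":0,"rz":0,"hand":0.085}]'
python3 -c "
from h import *
go((.675,-.036,.08))
im=grab('scene','s4.png')
a=im['frame'][100:300,200:420,::-1]; cv2.imwrite('pics/s4c.png',cv2.resize(a,None,fx=3,fy=3,interpolation=cv2.INTER_CUBIC))"
```

```text
clock: 4.52
position: [0.6862, -0.0363, 0.148]
ee_rot: [0.001, 0.999, 0.036, 0.005]
contact_force: [0.9, -0.0, 1.0]
width: 0.0848
gripper_force: 0.0
clk 4.52 pos [ 0.6862 -0.0363  0.148 ] xyaw 4.14 tilt z [ 0.01  -0.002 -1.   ] F [ 0.9 -0.   1. ] w 0.0848
(0.675, -0.036, 0.08) tool delta mm [-11.9  -1.2  67.9]
```

View pics/s4c.png

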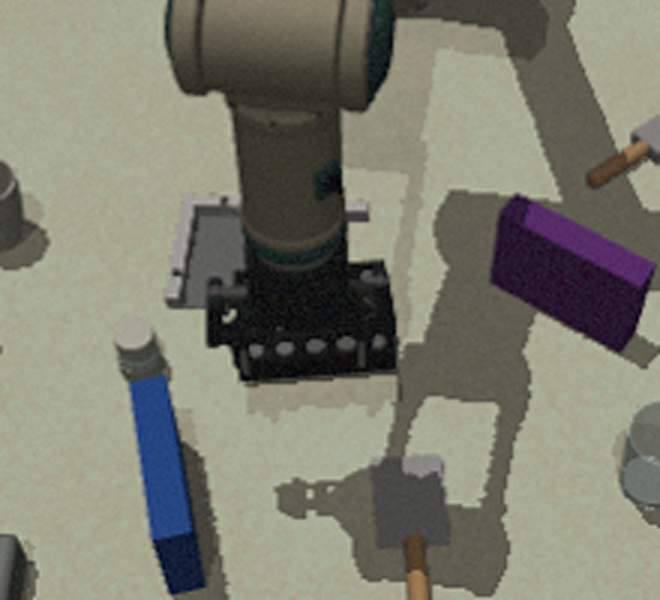

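The board has fallen flat with its wells up. Its far bottom edge runs from crop (246,382) to (397,373). Nothing else has moved.

```bash

python3 -m pendant '[{"dx":-0.01,"dy":0,"dz":0,"rx":0,"ry":0,"rz":3.7,"hand":0.085},{"dx":-0.01,"dy":0,"dz":0,"rx":0,"ry":0,"rz":3.7,"hand":0.085},{"dx":0,"dy":0,"dz":0,"rx":0,"ry":0,"rz":0,"hand":0.085}]'
python3 -c "
from h import *
im=manip.get_image('scene')
e=ray(im,np.array([(246,382),(397,373)])/3+[199.7,99.7],0);print(e, np.degrees(np.arctan2(-(e[1]-e[0])[0],(e[1]-e[0])[1])))
m=e.mean(0)[:2]; print(m)
go((.642,m[1],.1),(.642,m[1],.008))"
```

```text
clock: 4.82
position: [0.661, -0.0364, 0.1415]
ee_rot: [-0.0, 1.0, -0.029, -0.001]
contact_force: [-0.6, 0.6, 0.0]
width: 0.0846
gripper_force: 0.0
[[ 0.60456364 -0.10028245  0.        ]
 [ 0.59585168  0.04404641  0.        ]] 3.454290496952741
[ 0.60020766 -0.02811802]
clk 4.87 pos [ 0.6621 -0.0366  0.1417] xyaw -3.17 tilt z [-0.  0. -1.] F [ 0.8 -0.3  0.3] w 0.0852
(0.642, np.float64(-0.028118023324648418), 0.1) tool delta mm [-20.5  -7.3  41.7]
(0.642, np.float64(-0.028118023324648418), 0.008) tool delta mm [ 0. -0. 92.]
```

```bash

python3 -m pendant '[{"dx":-0.008,"dy":-0.004,"dz":0.025,"rx":0,"ry":0,"rz":0,"hand":0.085},{"dx":-0.008,"dy":-0.004,"dz":0.025,"rx":0,"ry":0,"rz":0,"hand":0.085},{"dx":0,"dy":0,"dz":0.025,"rx":0,"ry":0,"rz":0,"hand":0.085},{"dx":0,"dy":0,"dz":0.025,"rx":0,"ry":0,"rz":0,"hand":0.085},{"dx":0,"dy":0,"dz":0.015,"rx":0,"ry":0,"rz":0,"hand":0.085},{"dx":0,"dy":0,"dz":0.01,"rx":0,"ry":0,"rz":0,"hand":0.085},{"dx":0,"dy":0,"dz":0.005,"rx":0,"ry":0,"rz":0,"hand":0.085},{"dx":0,"dy":0,"dz":0,"rx":0,"ry":0,"rz":0,"hand":0.085}]'
python3 -c "
from h import *
go((.535,-.022,.008))"
```

```text
clock: 5.53
position: [0.647, -0.0278, 0.0106]
ee_rot: [-0.0, 1.0, -0.028, -0.0]
contact_force: [0.0, 1.0, -1.5]
width: 0.0848
gripper_force: 0.0
clk 5.53 pos [ 0.647  -0.0278  0.0106] xyaw -3.21 tilt z [-0.001  0.    -1.   ] F [ 0.   1.  -1.5] w 0.0848
(0.535, -0.022, 0.008) tool delta mm [-112.2    0.5    2.7]
```

```bash

python3 -m pendant '[{"dx":-0.008,"dy":0,"dz":0,"rx":0,"ry":0,"rz":0,"hand":0.085},{"dx":-0.008,"dy":0,"dz":0,"rx":0,"ry":0,"rz":0,"hand":0.085},{"dx":-0.008,"dy":0,"dz":0,"rx":0,"ry":0,"rz":0,"hand":0.085},{"dx":-0.008,"dy":0,"dz":0,"rx":0,"ry":0,"rz":0,"hand":0.085},{"dx":-0.008,"dy":0,"dz":0,"rx":0,"ry":0,"rz":0,"hand":0.085},{"dx":-0.008,"dy":0,"dz":0,"rx":0,"ry":0,"rz":0,"hand":0.085}]'
python3 -m pendant '[{"dx":-0.008,"dy":0,"dz":0,"rx":0,"ry":0,"rz":0,"hand":0.085},{"dx":-0.008,"dy":0,"dz":0,"rx":0,"ry":0,"rz":0,"hand":0.085},{"dx":-0.008,"dy":0,"dz":0,"rx":0,"ry":0,"rz":0,"hand":0.085},{"dx":-0.008,"dy":0,"dz":0,"rx":0,"ry":0,"rz":0,"hand":0.085},{"dx":-0.008,"dy":0,"dz":0,"rx":0,"ry":0,"rz":0,"hand":0.085},{"dx":-0.008,"dy":0,"dz":0,"rx":0,"ry":0,"rz":0,"hand":0.085},{"dx":-0.008,"dy":0,"dz":0,"rx":0,"ry":0,"rz":0,"hand":0.085}]'
python3 -c "
from h import *
go((.525,-.022,.008))
im=grab('scene','s5.png')
a=im['frame'][120:260,220:380,::-1]; cv2.imwrite('pics/s5c.png',cv2.resize(a,None,fx=4,fy=4,interpolation=cv2.INTER_CUBIC))"
```

```text
clock: 6.03
position: [0.5994, -0.0254, 0.0122]
ee_rot: [0.0, 1.0, -0.028, 0.002]
contact_force: [2.6, -1.2, 0.0]
width: 0.0853
gripper_force: 1.2
clock: 6.62
position: [0.5427, -0.0218, 0.0114]
ee_rot: [0.0, 1.0, -0.028, 0.0]
contact_force: [4.0, -0.2, 2.4]
width: 0.0847
gripper_force: 1.8
clk 6.62 pos [ 0.5427 -0.0218  0.0114] xyaw -3.25 tilt z [ 0.001 -0.    -1.   ] F [ 4.  -0.2  2.4] w 0.0847
(0.525, -0.022, 0.008) tool delta mm [-17.6   1.2   3.4]
```

View pics/s5c.png

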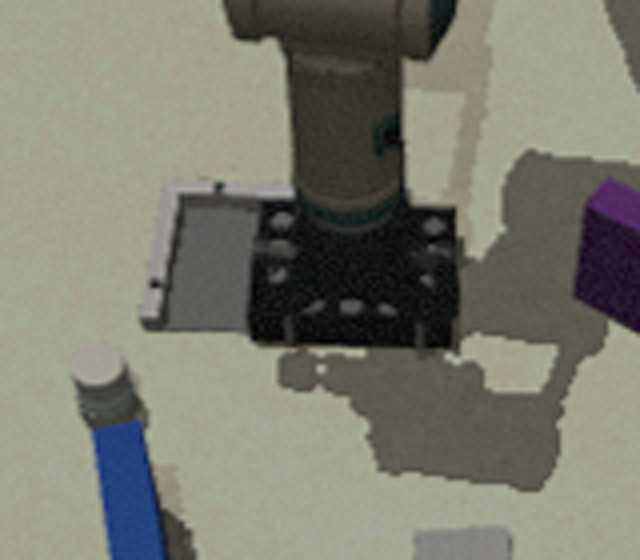

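The board is about 18 mm short of the long rail and square to it, with its left end some 80 px (about 50 mm) from the short rail.

```bash

python3 -m pendant '[{"dx":-0.005,"dy":0,"dz":0,"rx":0,"ry":0,"rz":0,"hand":0.085},{"dx":-0.005,"dy":0,"dz":0,"rx":0,"ry":0,"rz":0,"hand":0.085},{"dx":-0.003,"dy":0,"dz":0,"rx":0,"ry":0,"rz":0,"hand":0.085},{"dx":0,"dy":0,"dz":0,"rx":0,"ry":0,"rz":0,"hand":0.085}]'
python3 -m pendant '[{"dx":-0.002,"dy":0,"dz":0,"rx":0,"ry":0,"rz":0,"hand":0.085},{"dx":0,"dy":0,"dz":0,"rx":0,"ry":0,"rz":0,"hand":0.085}]'
python3 -m pendant '[{"dx":-0.002,"dy":0,"dz":0,"rx":0,"ry":0,"rz":0,"hand":0.085},{"dx":0,"dy":0,"dz":0,"rx":0,"ry":0,"rz":0,"hand":0.085}]'
```

```text
clock: 7.0
position: [0.5284, -0.0209, 0.0109]
ee_rot: [-0.0, 1.0, -0.028, -0.001]
contact_force: [0.1, -0.1, 0.6]
width: 0.0852
gripper_force: 0.1
clock: 7.17
position: [0.5273, -0.0209, 0.0109]
ee_rot: [-0.0, 1.0, -0.028, -0.001]
contact_force: [0.8, 0.2, -0.4]
width: 0.0852
gripper_force: 0.4
clock: 7.33
position: [0.5272, -0.0211, 0.0113]
ee_rot: [0.0, 1.0, -0.029, 0.001]
contact_force: [3.6, -0.5, -1.6]
width: 0.0851
gripper_force: 1.8
```

```bash

python3 -m pendant '[{"dx":-0.002,"dy":0,"dz":0,"rx":0,"ry":0,"rz":0,"hand":0.085},{"dx":0,"dy":0,"dz":0,"rx":0,"ry":0,"rz":0,"hand":0.085}]'
python3 -m pendant '[{"dx":-0.002,"dy":0,"dz":0,"rx":0,"ry":0,"rz":0,"hand":0.085},{"dx":0,"dy":0,"dz":0,"rx":0,"ry":0,"rz":0,"hand":0.085}]'
```

```text
clock: 7.5
position: [0.5271, -0.0212, 0.0119]
ee_rot: [0.0, 1.0, -0.029, 0.003]
contact_force: [6.1, 0.3, -1.6]
width: 0.0851
gripper_force: 3.1
clock: 7.67
position: [0.527, -0.0213, 0.0125]
ee_rot: [0.0, 1.0, -0.029, 0.005]
contact_force: [7.7, 0.2, -1.1]
width: 0.0849
gripper_force: 4.2
```

```bash

python3 -m pendant '[{"dx":0.015,"dy":0,"dz":0,"rx":0,"ry":0,"rz":0,"hand":0.085},{"dx":0.01,"dy":0,"dz":-0.025,"rx":0,"ry":0,"rz":0,"hand":0.085},{"dx":0,"dy":0,"dz":-0.03,"rx":0,"ry":0,"rz":0,"hand":0.06},{"dx":0,"dy":-0.02,"dz":-0.02,"rx":0,"ry":0,"rz":0,"hand":0.0},{"dx":-0.015,"dy":-0.03,"dz":0,"rx":0,"ry":0,"rz":0,"hand":0.0},{"dx":-0.015,"dy":-0.03,"dz":0,"rx":0,"ry":0,"rz":0,"hand":0.0},{"dx":-0.015,"dy":-0.03,"dz":0,"rx":0,"ry":0,"rz":0,"hand":0.0},{"dx":-0.018,"dy":-0.03,"dz":0,"rx":0,"ry":0,"rz":0,"hand":0.0},{"dx":-0.018,"dy":0,"dz":0,"rx":0,"ry":0,"rz":0,"hand":0.0},{"dx":0,"dy":0,"dz":0,"rx":0,"ry":0,"rz":0,"hand":0.0}]'
python3 -c "
from h import *
go((.467,.12,.01))
im=grab('scene','s6.png'); tp=grab('top','t6.png')
a=im['frame'][120:260,220:380,::-1]; b=tp['frame'][170:310,280:440,::-1]
cv2.imwrite('pics/c6.png',cv2.resize(np.hstack([a,b]),None,fx=2.5,fy=2.5,interpolation=cv2.INTER_CUBIC))"
```

```text
clock: 8.5
position: [0.4679, 0.1234, 0.0855]
ee_rot: [0.001, 1.0, -0.026, -0.004]
contact_force: [0.0, -0.1, -0.9]
width: -0.0002
gripper_force: 0.0
clk 8.5 pos [0.4679 0.1234 0.0855] xyaw -3.03 tilt z [-0.009 -0.001 -1.   ] F [ 0.  -0.1 -0.9] w -0.0002
(0.467, 0.12, 0.01) tool delta mm [-0.1  3.3 75.5]
```

View pics/c6.png

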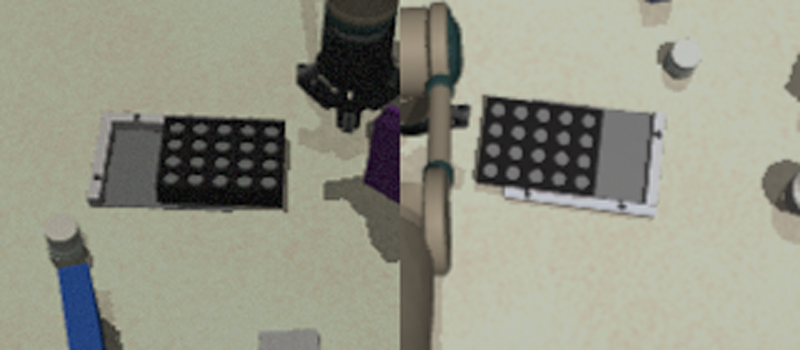

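The board lies against the long rail with about 45 mm left to slide. The purple block stands close to the tool, so I'll measure the gap before descending.

```bash
python3 - <<'E'
from h import *
for n in('top','scene'):
    f=cv2.imread('pics/%s0.png'%n); im=manip.get_image(n)
    h=cv2.cvtColor(f,cv2.COLOR_BGR2HSV); m=cv2.inRange(h,(130,90,25),(165,255,255))
    c=max(cv2.findContours(m,0,2)[0],key=cv2.contourArea).reshape(-1,2)
    p=cv2.approxPolyDP(c,2,True).reshape(-1,2); print(n); print(np.c_[p,ray(im,p,.11)[:,:2].round(3),ray(im,p,0)[:,:2].round(3)])
    if n=='scene':
        print('left end z=.032/0', ray(im,np.array([(285,121),(286,208)])/2.5+[220,120],.032).round(4))
    else: print(ray(im,np.array([(487,96),(477,183)])/2.5+[280-160,170],.032).round(4))
E
```

```text
top
[[2.45e+02 1.82e+02 5.70e-01 2.61e-01 5.97e-01 2.85e-01]
 [2.39e+02 1.88e+02 5.51e-01 2.77e-01 5.75e-01 3.02e-01]
 [2.79e+02 2.23e+02 4.52e-01 1.46e-01 4.68e-01 1.60e-01]
 [2.84e+02 2.17e+02 4.71e-01 1.33e-01 4.88e-01 1.45e-01]
 [2.81e+02 2.11e+02 4.88e-01 1.44e-01 5.08e-01 1.57e-01]]
[[0.5175 0.0461 0.032 ]
 [0.4061 0.0507 0.032 ]]
scene
[[3.72e+02 1.65e+02 4.68e-01 1.59e-01 3.75e-01 1.77e-01]
 [3.67e+02 1.70e+02 4.87e-01 1.43e-01 3.95e-01 1.59e-01]
 [3.64e+02 1.93e+02 5.67e-01 1.29e-01 4.86e-01 1.44e-01]
 [4.06e+02 2.16e+02 6.43e-01 2.34e-01 5.70e-01 2.61e-01]
 [4.11e+02 2.09e+02 6.21e-01 2.50e-01 5.46e-01 2.79e-01]
 [4.17e+02 1.88e+02 5.52e-01 2.76e-01 4.68e-01 3.08e-01]]
left end z=.032/0 [[0.4144 0.0538 0.032 ]
 [0.5451 0.0515 0.032 ]]
```

```bash

python3 -m pendant '[{"dx":-0.002,"dy":0.023,"dz":0,"rx":0,"ry":0,"rz":0,"hand":0},{"dx":-0.001,"dy":0.023,"dz":0,"rx":0,"ry":0,"rz":0,"hand":0},{"dx":0,"dy":0,"dz":0,"rx":0,"ry":0,"rz":0,"hand":0},{"dx":0,"dy":0,"dz":0.02,"rx":0,"ry":0,"rz":0,"hand":0},{"dx":0,"dy":0,"dz":0.02,"rx":0,"ry":0,"rz":0,"hand":0},{"dx":0,"dy":0,"dz":0.02,"rx":0,"ry":0,"rz":0,"hand":0},{"dx":0,"dy":0,"dz":0.013,"rx":0,"ry":0,"rz":0,"hand":0},{"dx":0,"dy":0,"dz":0,"rx":0,"ry":0,"rz":0,"hand":0}]'
python3 -c "
from h import *
go((.46,-.012,.012))"
```

```text
clock: 9.37
position: [0.4675, 0.0757, 0.0109]
ee_rot: [0.0, 1.0, -0.029, -0.003]
contact_force: [-0.1, 0.2, 0.1]
width: -0.0001
gripper_force: 0.0
clk 9.37 pos [0.4675 0.0757 0.0109] xyaw -3.35 tilt z [-0.005 -0.    -1.   ] F [-0.1  0.2  0.1] w -0.0001
(0.46, -0.012, 0.012) tool delta mm [-2.4 88.  -1.1]
```

```bash

python3 -m pendant '[{"dx":-0.001,"dy":0.006,"dz":0,"rx":0,"ry":0,"rz":0,"hand":0},{"dx":-0.001,"dy":0.006,"dz":0,"rx":0,"ry":0,"rz":0,"hand":0},{"dx":0,"dy":0.006,"dz":0,"rx":0,"ry":0,"rz":0,"hand":0},{"dx":0,"dy":0.006,"dz":0,"rx":0,"ry":0,"rz":0,"hand":0},{"dx":0,"dy":0.006,"dz":0,"rx":0,"ry":0,"rz":0,"hand":0},{"dx":0,"dy":0.006,"dz":0,"rx":0,"ry":0,"rz":0,"hand":0},{"dx":0,"dy":0.006,"dz":0,"rx":0,"ry":0,"rz":0,"hand":0},{"dx":0,"dy":0.006,"dz":0,"rx":0,"ry":0,"rz":0,"hand":0},{"dx":0,"dy":0.006,"dz":0,"rx":0,"ry":0,"rz":0,"hand":0},{"dx":0,"dy":0.006,"dz":0,"rx":0,"ry":0,"rz":0,"hand":0}]'
python3 -m pendant '[{"dx":0,"dy":0.003,"dz":0,"rx":0,"ry":0,"rz":0,"hand":0},{"dx":0,"dy":0.003,"dz":0,"rx":0,"ry":0,"rz":0,"hand":0},{"dx":0,"dy":0,"dz":0,"rx":0,"ry":0,"rz":0,"hand":0}]'
python3 -m pendant '[{"dx":0,"dy":0.003,"dz":0,"rx":0,"ry":0,"rz":0,"hand":0},{"dx":0,"dy":0.002,"dz":0,"rx":0,"ry":0,"rz":0,"hand":0},{"dx":0,"dy":0,"dz":0,"rx":0,"ry":0,"rz":0,"hand":0}]'
python3 -m pendant '[{"dx":0,"dy":0.002,"dz":0,"rx":0,"ry":0,"rz":0,"hand":0},{"dx":0,"dy":0,"dz":0,"rx":0,"ry":0,"rz":0,"hand":0}]'
```

```text
clock: 10.2
position: [0.4637, 0.0162, 0.0136]
ee_rot: [-0.0, 1.0, -0.028, 0.001]
contact_force: [1.5, 3.5, 3.0]
width: 0.0002
gripper_force: 2.4
clock: 10.45
position: [0.4627, 0.0099, 0.0132]
ee_rot: [0.0, 1.0, -0.028, -0.0]
contact_force: [1.4, 0.7, 0.9]
width: 0.0001
gripper_force: 0.5
clock: 10.7
position: [0.4623, 0.0053, 0.0131]
ee_rot: [0.0, 1.0, -0.028, -0.0]
contact_force: [1.4, 2.2, 1.2]
width: -0.0003
gripper_force: 0.9
clock: 10.87
position: [0.4622, 0.0035, 0.0131]
ee_rot: [0.0, 1.0, -0.028, -0.0]
contact_force: [1.3, 1.3, 1.2]
width: 0.0004
gripper_force: 0.9
```

```bash

python3 -m pendant '[{"dx":0,"dy":0.002,"dz":0,"rx":0,"ry":0,"rz":0,"hand":0},{"dx":0,"dy":0.001,"dz":0,"rx":0,"ry":0,"rz":0,"hand":0},{"dx":0,"dy":0,"dz":0,"rx":0,"ry":0,"rz":0,"hand":0}]'
python3 -m pendant '[{"dx":0,"dy":0.002,"dz":0,"rx":0,"ry":0,"rz":0,"hand":0},{"dx":0,"dy":0.001,"dz":0,"rx":0,"ry":0,"rz":0,"hand":0},{"dx":0,"dy":0,"dz":0,"rx":0,"ry":0,"rz":0,"hand":0}]'
python3 -m pendant '[{"dx":0,"dy":0.002,"dz":0,"rx":0,"ry":0,"rz":0,"hand":0},{"dx":0,"dy":0.001,"dz":0,"rx":0,"ry":0,"rz":0,"hand":0},{"dx":0,"dy":0,"dz":0,"rx":0,"ry":0,"rz":0,"hand":0}]'
```

```text
clock: 11.12
position: [0.4619, 0.0005, 0.0131]
ee_rot: [0.0, 1.0, -0.028, -0.0]
contact_force: [-0.0, 0.7, 1.0]
width: -0.0001
gripper_force: 0.9
clock: 11.37
position: [0.4619, -0.0011, 0.0132]
ee_rot: [-0.001, 1.0, -0.029, -0.0]
contact_force: [1.9, 8.0, -0.2]
width: 0.0
gripper_force: 4.0
clock: 11.62
position: [0.4619, -0.0013, 0.0132]
ee_rot: [-0.004, 1.0, -0.031, -0.0]
contact_force: [2.8, 18.5, 0.5]
width: 0.0
gripper_force: 9.9
```

Force rose to 18 N with no further motion, so the board is seated on the short rail. I'll back off and look.

```bash

python3 -m pendant '[{"dx":0,"dy":-0.01,"dz":0,"rx":0,"ry":0,"rz":0,"hand":0},{"dx":0,"dy":-0.015,"dz":0,"rx":0,"ry":0,"rz":0,"hand":0},{"dx":0,"dy":-0.005,"dz":-0.03,"rx":0,"ry":0,"rz":0,"hand":0},{"dx":0,"dy":0,"dz":-0.04,"rx":0,"ry":0,"rz":0,"hand":0},{"dx":0,"dy":0,"dz":-0.04,"rx":0,"ry":0,"rz":0,"hand":0},{"dx":0,"dy":-0.03,"dz":-0.025,"rx":0,"ry":0,"rz":0,"hand":0},{"dx":0,"dy":-0.03,"dz":-0.02,"rx":0,"ry":0,"rz":0,"hand":0},{"dx":0,"dy":-0.04,"dz":0,"rx":0,"ry":0,"rz":0,"hand":0},{"dx":0,"dy":-0.04,"dz":0,"rx":0,"ry":0,"rz":0,"hand":0},{"dx":0,"dy":0,"dz":0,"rx":0,"ry":0,"rz":0,"hand":0}]'
python3 - <<'E'
from h import *
go()
im=grab('scene','s7.png'); tp=grab('top','t7.png')
a=im['frame'][140:230,235:335,::-1]; b=tp['frame'][190:280,310:410,::-1]
cv2.imwrite('pics/c7.png',cv2.resize(np.hstack([a,b]),None,fx=4,fy=4,interpolation=cv2.INTER_CUBIC))
E
```

```text
clock: 12.45
position: [0.4718, 0.1699, 0.1689]
ee_rot: [-0.002, 1.0, -0.026, 0.001]
contact_force: [0.1, -0.4, 0.1]
width: -0.0001
gripper_force: 0.0
clk 12.45 pos [0.4718 0.1699 0.1689] xyaw -2.95 tilt z [ 0.002  0.003 -1.   ] F [ 0.1 -0.4  0.1] w -0.0001
```

View pics/c7.png

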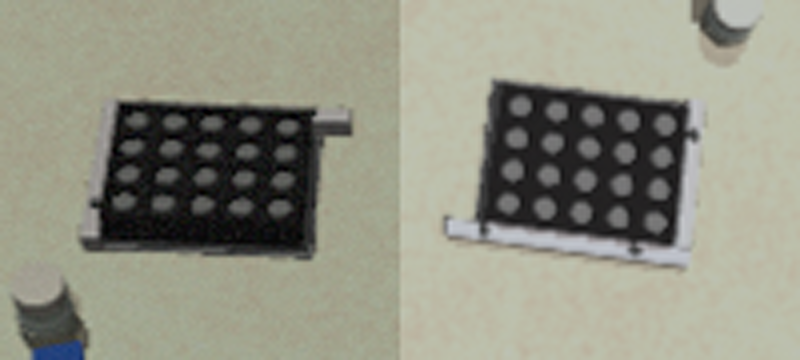

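The picture shows the board in the corner, edges parallel to both rails and no mat showing in between. The wells are up, the jar hasn't moved, and the gripper is clear at z = 0.17 m.

```bash
python3 -c "
from rig import manip
print(manip.sign_off())"
```

```text
the job is handed in; nothing more can be done
None
```

I tipped the board over, wells up, pushed it flush into the corner stop and handed the job in; the last pictures show it against both rails with the gripper clear, but sign-off returned no verdict.

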